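Rock the angle gauge on the ridged stud until its needle hangs on the mark, and hold it

TASK

Pick the angle gauge off the joist offcut by its grip and stand it level on the stud block, its shoe square across the ridge and the ridge under the middle of the shoe. Then, keeping the shoe resting lightly on the ridge, rock the gauge until its hanging needle settles on the brass mark, and finish while still holding it there steady by the grip, so that the bevel can be scribed along the shoe. Do not shove or knock over the other things on the table.

Things in the scene. Friction and masses are not known exactly. Their poses are not given: they have to be found in the camera images.
- gauge: Angle gauge, about 0.33 kg, aluminium frame 110 long (x) x 30 (y) x 152 high (z): a flat shoe 110 x 30 x 12, two pillars 8 wide at x = +-46, a crossbar 100 x 24 from z = 95 to 107, and a black upright grip on top of the crossbar. The window between the pillars is open and shows the needle and the brass mark from both faces. Origin: centre of the shoe's underside; x along the shoe, y square to the dial (the needle's axis), z up. It stands on the joist offcut at the start.
- grip (a point): Centre of the gauge's black plastic grip, a block 24 (x) x 30 (y) x 45 (z, from 107 to 152 above the shoe's underside) mm; this point is 129.5 mm above the shoe's underside. Axes as the gauge's.
- needle (a joint): Swing of the needle, a free pendulum hung in the window on a pivot 90 mm above the shoe's underside; 0 when it points straight at the shoe, positive when its tip lies towards the gauge's +x end (rad). At rest it hangs plumb, so it reads how far the gauge's +x end dips below level. It swings about 2.5 times a second and settles in about 1 s.
- mark (a joint): Angle of the brass mark, a tab on the white scale rim about the same pivot and in the same sense as the needle (rad). Set beforehand to 0.17 to 0.36 towards +x; stiff, it stays put. The needle is on the mark when both angles agree.
- needle_tip (a point): Tip of the needle, 60 mm from the pivot.
- mark_tip (a point): Inner edge of the brass mark, 60 mm from the pivot: the place where the needle tip must hang.
- stud: Stud block of pale wood, 150 (x) x 60 (y) mm, screwed to the table, with an uneven roof-like top: a rounded ridge running along y, 15 mm to the +x side of the middle, 65 mm high, from which it slopes down at 26 degrees towards -x and 34 degrees towards +x. Origin: centre of its underside.
- ridge (a point): Middle of the stud's ridge line, at its very top, 65 mm above the table. The ridge is rounded with a 20 mm radius (axis along the stud's y, 20 mm below this point) and 60 mm long along y. A light push of the shoe on it eases by a few newtons in the first second or so. Axes as the stud's.
- offcut: Joist offcut of darker wood, loose, 170 (x) x 90 (y) x 45 mm high, on which the gauge stands at the start. Origin: centre of its underside.
- stand_a: Yellow cone-shaped painter's stand, 68 mm across and 42 mm high, between offcut and stud; leave alone. Origin under its centre.
- stand_b: Another such stand, farther out; leave alone.
- can: Can of wood finish, 76 mm across, 100 mm high; leave alone. Origin under its centre.
- drill: Orange and black cordless drill standing on its battery, about 160 x 75 mm and 196 mm high; leave alone. Origin under the battery.
- screwdriver: Screwdriver lying on the table; leave alone.
- bits: Black holder 50 x 120 mm with six upright drill bits, about 105 mm high; leave alone. Origin under its centre.
There are look-alikes about, which are no part of the job. Several things have the shape of the gauge; the one meant has the colours described above.

How it is judged:
By the outcome, as a careful person would: the job done as asked, in the order asked, and still so for the second after the job is handed in, while the arm keeps its last pose, push and grip.
It also fails if it takes over 51 s, if anything falls off the work surface, if the arm or the gripper's body presses on something with over 40 N, if the wrist force passes 120 N, or if a joint passes its speed limit or range.

ROBOT

A 6-joint arm with a two-finger parallel gripper is mounted at the origin on the work surface. World frame = base frame: x ahead of the robot, y to its left, z up, the work surface at z = 0. Lengths are in m, angles in rad, forces in N, time in s.
With the tool pointing down it reaches from about 0.35 to 0.8 m from the base axis. Payload 7.3 kg.
Tool frame: the origin (TCP) lies at the very end of the fingers, on their centre line; the grasp point (between the pads) lies env.tcp_to_grasp behind it (env.tcp_to_grasp is the distance from the TCP to the grasp point, in m); z points along the fingers, y is the line along which they close (so a half turn about z gives the same grasp; the last joint's range is limited). The gripper opens to 85 mm and grips with 20 to 120 N. Pads are 22 mm wide; open, the fingers measure 114 mm over their backs; the gripper's body (76 mm by 85 mm) begins 54 mm behind the grasp point. The pads swing forward as they close: fully open they stand 13 mm farther back than shut.
Start: joints at [-0.146, 0.342, 1.524, -0, 1.275, -0.146], TCP at [0.525, 0, 0.231] pointing down, gripper open.
Joint ranges: [-2.53, 2.53], [-0.77, 2.02], [0.04, 2.7], [-1, 4.14], [0.28, 2.66], [-3.11, 3.11]. Speed limits (rad/s): [2.57, 2.57, 3.14, 3.14, 3.14, 3.14].

INTERFACE

Orientations are given as a rotation vector (axis times angle).
In Python, from plant import monitor, grab_frame, camera_params, env, find_in, mark_of gives the robot as it stands.
- The arm moves only by the tool jog_arm, never from a script. Its argument "motion" is a list of rows, each an object of numbers: "tx", "ty", "tz": the shift along the world's x, y, z in cm; "wx", "wy", "wz": the turn, a rotation vector about the world's x, y, z in rad. In form: [{"tx": .., "ty": .., "tz": .., "wx": .., "wy": .., "wz": ..}, ...]. A call has 1 to 5 rows; each row is the pose to reach, as a shift and turn from the pose commanded when the call began; what a row does not reach only later rows make up. A row lasts 1/12 s, in which the tool goes at most 41.7 mm and 7.16 degrees, less where a joint would pass 70% of its speed; a pose out of reach is approached as far as the arm can. A call with a gripper value outside its range is refused whole. "fingers" is the finger opening in cm, from 0 to 8.54, set as the call begins (left out, the last holds). The fingers move at their own pace and stop on an object; "squeeze" is the grip in N (left out, the last holds). Time passes only in rows, so rows that repeat a pose let the fingers close. It gives the time, the measured TCP pose, the force, the opening and the grip force at its end, in the units of the state.
- monitor.get_state(): the state, without advancing time (a new reading comes with each control period).
- grab_frame(name): name is "scene" or "side" or "wrist"; returns the picture (480x640x3 uint8, blue, green, red); there is no depth.
- camera_params(name): a dict with "mtx" (3x3 intrinsics, pixels), "pose" (4x4, takes a point from camera to world coordinates); the wrist camera has in their place "tool_from_camera" (4x4, takes a point from camera to tool coordinates, whose origin is the TCP and whose axes are the flange's). Camera axes: x right, y up, looking along -z (the intrinsics and any distortion apply to the point x, -y, -z); pixel columns grow to the right and rows downward; lengths in m; the calibration is good to about 2 mm. A picture is of the moment at which its call begins: read the wrist's pose just before it. camera_params takes no time and is no camera call.
- env.finish_job(): hands the job in; it is judged then, once.
Trained networks look in the newest picture that a camera, given by its name, has taken for a name from the list of things; names that differ only in an ending like _2 or _b are one class to them, and where a whole thing is asked for, a point or a joint stands for the part that bears it (a point fixed in the world has none). Each returns a list of dicts, best first, with "score" (0 to 1); they miss things now and then, are a little off and sometimes report something else, mostly with a low value. They report only what shows in the picture. A call takes as long as a camera call. They do not tell look-alikes from the thing itself.
- find_in(label, camera): "bbox" ([left, top, width, height] in pixels, round what is visible of it).
- mark_of(label, camera): "point" ([row, column] in pixels: a listed point, or the origin of a listed thing).
The state is a dict: "clock": time; "joint_pos": joint angles; "joint_velocities": joint speeds; "effort": joint torques, N m; "position": TCP position; "eef_rot": TCP orientation; "wrist_force": force on the tool from outside, world axes, zero at the start; "ft_torque": the same for the moment, N m; "opening": finger opening in m; "grip_force": force on a finger pad.
Only numpy, scipy, OpenCV 4.12 (cv2) and the standard library are available. Lean on these libraries where they do the work, as an engineer would, in place of code of your own. Each camera call takes 0.05 s, during which the arm holds its last target. There are 200 camera calls.

## Working session

There is one attempt and no reset: what is moved stays moved. The work goes in short steps, Python scripts to look and compute and a tool call to move; the robot and the scene stay as the last step left them, time stands still between calls to the robot, and variables do not carry over. Pictures are saved under pics/ and viewed, at most 10 in all, crops included, and the job is handed in when it is done.

Besides the shell and the picture viewer there is one more tool, called after "Call:" as a command line: name --argument value ..., lists and objects as JSON in quotes. jog_arm: Moves the arm, as the interface text tells. Its arguments: {"type":"object","properties":{"motion":{"type":"array","items":{"type":"object","properties":{"tx":{"type":"number"},"ty":{"type":"number"},"tz":{"type":"number"},"wx":{"type":"number"},"wy":{"type":"number"},"wz":{"type":"number"}}}},"fingers":{"type":"number"},"squeeze":{"type":"number"}},"required":["motion"]}

```bash
mkdir -p pics; ls
cat > h.py <<'E'
import numpy as np, cv2
from plant import monitor, grab_frame, camera_params, env, find_in, mark_of
from scipy.spatial.transform import Rotation as R
def cam(name, st=None):
    c=camera_params(name)
    if 'pose' in c: P=np.array(c['pose'])
    else:
        T=np.eye(4); T[:3,:3]=R.from_rotvec(st['eef_rot']).as_matrix(); T[:3,3]=st['position']
        P=T@np.array(c['tool_from_camera'])
    d=c.get('dist',c.get('distortion'))
    return np.array(c['mtx']),P,d
def ray(name,rc,st=None):
    K,P,d=cam(name,st)
    p=cv2.undistortPoints(np.array([[[rc[1],rc[0]]]],float),K,None if d is None else np.array(d,float))[0,0]
    v=P[:3,:3]@np.array([p[0],-p[1],-1]); return P[:3,3],v/np.linalg.norm(v)
def at_z(name,rc,z,st=None):
    o,v=ray(name,rc,st); return o+v*(z-o[2])/v[2]
def tri(rays):
    A=np.zeros((3,3));b=np.zeros(3)
    for o,v in rays:
        M=np.eye(3)-np.outer(v,v);A+=M;b+=M@o
    p=np.linalg.solve(A,b); return p,[np.linalg.norm((np.eye(3)-np.outer(v,v))@(p-o)) for o,v in rays]
def proj(name,p,st=None):
    K,P,d=cam(name,st); q=np.linalg.inv(P)@np.append(p,1)
    u,_=cv2.projectPoints(np.array([[[q[0],-q[1],-q[2]]]]),np.zeros(3),np.zeros(3),K,None if d is None else np.array(d,float))
    return u[0,0][::-1]
E
python3 - <<'E'
from h import *
np.set_printoptions(precision=4,suppress=True)
st=monitor.get_state(); print(st, env.tcp_to_grasp)
for n in ('scene','side','wrist'):
    print(n,camera_params(n)); cv2.imwrite(f'pics/{n}0.png',grab_frame(n))
for n in ('scene','side','wrist'):
    for l in ('gauge','grip','ridge','needle_tip','mark_tip','stud','offcut'):
        print(n,l,[(np.round(m['point'],1),round(m['score'],2)) for m in mark_of(l,n)])
E
```

```text
pics
{'clock': 0.0, 'joint_pos': array([-0.146 ,  0.3427,  1.525 , -0.    ,  1.2754, -0.146 ]), 'joint_velocities': array([ 0.0002, -0.0014,  0.0016, -0.0015, -0.0012, -0.0015]), 'effort': array([  0.0006, -43.3677, -24.6006,  -0.0001,   0.0078,  -0.    ]), 'position': array([0.5246, 0.0001, 0.2306]), 'eef_rot': array([-2.2205, -2.2206,  0.0015]), 'wrist_force': array([0.3965, 0.1828, 0.4113]), 'ft_torque': array([-0.0436,  0.0384, -0.045 ]), 'grip_force': 0.0, 'opening': 0.08536149066305278} 0.0187
scene {'mtx': array([[584.6685,   0.    , 309.7345],
       [  0.    , 584.6685, 226.5484],
       [  0.    ,   0.    ,   1.    ]]), 'pose': array([[ 0.793 , -0.501 ,  0.3467,  0.9887],
       [ 0.6092,  0.6579, -0.4427, -0.6354],
       [-0.0063,  0.5623,  0.8269,  1.2568],
       [ 0.    ,  0.    ,  0.    ,  1.    ]])}
side {'mtx': array([[433.9912,   0.    , 323.7161],
       [  0.    , 433.9912, 233.8985],
       [  0.    ,   0.    ,   1.    ]]), 'pose': array([[-0.9961,  0.0213, -0.0853,  0.4571],
       [-0.0847, -0.4909,  0.8671,  0.7987],
       [-0.0234,  0.871 ,  0.4908,  0.5795
[... 907 characters left out ...]
1.4, 305.4]), 0.86), (array([362.4, 379.4]), 0.68), (array([446.8, 478.2]), 0.65)]
side grip [(array([264. , 301.4]), 0.97), (array([384.7, 488.2]), 0.95), (array([303.8, 385. ]), 0.83)]
side ridge [(array([221.6, 327.4]), 0.85), (array([421.8, 225.6]), 0.24)]
side needle_tip [(array([430. , 478.4]), 0.59)]
side mark_tip [(array([430.6, 479. ]), 0.68), (array([348.8, 380.7]), 0.58)]
side stud [(array([238.4, 321.5]), 0.73)]
side offcut [(array([339.4, 302.2]), 0.73)]
wrist gauge []
wrist grip []
wrist ridge [(array([385.3, 338.6]), 0.92)]
wrist needle_tip [(array([355.4, 340.3]), 0.42)]
wrist mark_tip []
wrist stud [(array([356.3, 340.7]), 0.61), (array([286.3, 504.6]), 0.5)]
wrist offcut []
```

```bash
python3 -c "
import cv2,numpy as np
a=cv2.imread('pics/scene0.png');b=cv2.imread('pics/side0.png')
cv2.imwrite('pics/two.png',cv2.resize(np.vstack([a[60:400],b[100:]]),(640,600) if 0 else None,fx=.8,fy=.8)[:600])"
```

```text
(no output)
```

View pics/scene0.png

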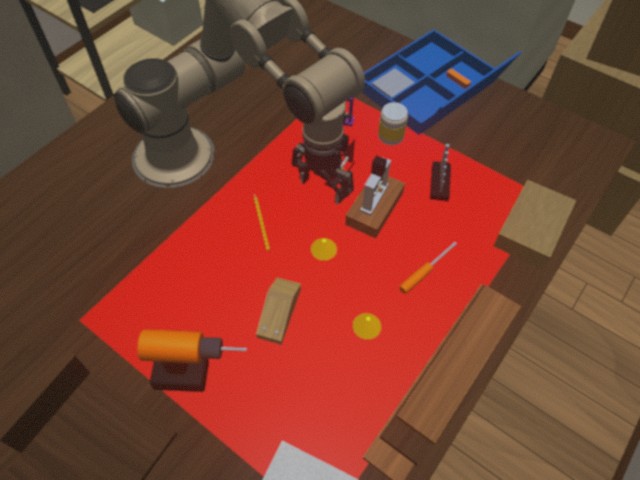

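View pics/side0.png

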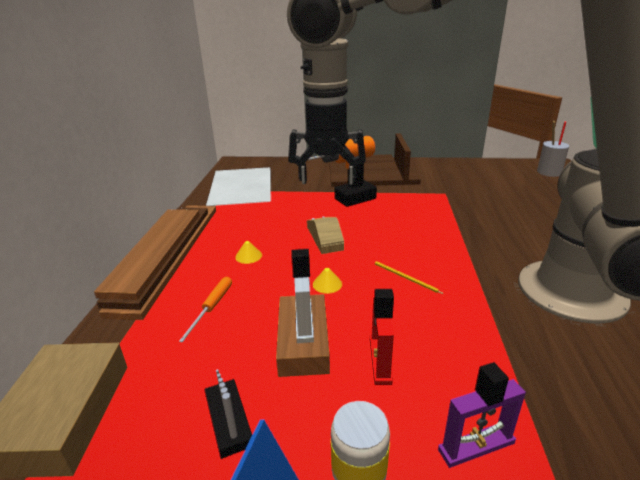

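The aluminium gauge is on the offcut: grip at about (163,379) in scene and (264,301) in side. The stud ridge is at about (292,280) in scene and (222,327) in side. The red and purple gauges are look-alikes.

Run:
```python
from h import *
np.set_printoptions(precision=4,suppress=True)
print('grip',tri([ray('scene',(163.5,378.9)),ray('side',(264,301.4))]))
print('base',tri([ray('scene',(198.9,371.)),ray('side',(321.4,305.4))]))
print('ridge',tri([ray('scene',(294.1,278.7)),ray('side',(221.6,327.4))]))
print('stud',tri([ray('scene',(313.9,278.7)),ray('side',(238.4,321.5))]), at_z('wrist',(356.3,340.7),0,monitor.get_state()))
print('ridge w',at_z('wrist',(385.3,338.6),.065,monitor.get_state()))
a=cv2.imread('pics/scene0.png')[120:360,220:430];b=cv2.imread('pics/side0.png')[190:390,230:410]
cv2.imwrite('pics/c.png',np.hstack([cv2.resize(a,None,fx=2.4,fy=2.4,interpolation=2)[:576],cv2.resize(b,(288,320),interpolation=2) if 0 else np.vstack([cv2.resize(b,(290,322)),np.zeros((254,290,3),np.uint8)])]))
cv2.imwrite('pics/w.png',cv2.imread('pics/wrist0.png'))
for l in('stand_a','can','offcut'):
  print(l,[(m['point'],m['score']) for m in mark_of(l,'scene')],[(m['point'],m['score']) for m in mark_of(l,'side')])
```

```text
grip (array([0.5561, 0.1902, 0.1757]), [np.float64(7.191082746454088e-05), np.float64(7.191082746461145e-05)])
base (array([0.5548, 0.1803, 0.0421]), [np.float64(0.0018112466369735825), np.float64(0.0018112466369734175)])
ridge (array([ 0.5437, -0.186 ,  0.0587]), [np.float64(0.00020450647956570762), np.float64(0.00020450647956553984)])
stud (array([ 0.5587, -0.2039, -0.0006]), [np.float64(0.0034389810201522954), np.float64(0.003438981020152271)]) [ 0.5558 -0.2008 -0.    ]
ridge w [ 0.5491 -0.1874  0.065 ]
stand_a [([327.0, 369.7], 0.95), ([249.1, 321.4], 0.6)] [([282.8, 324.2], 0.83), ([257.4, 248.7], 0.66)]
can [([136.1, 392.5], 0.69)] [([472.6, 359.8], 0.77)]
offcut [([323.9, 368.4], 0.57), ([292.0, 280.0], 0.45), ([163.7, 378.1], 0.36)] [([339.4, 302.2], 0.73)]
```

View pics/c.png

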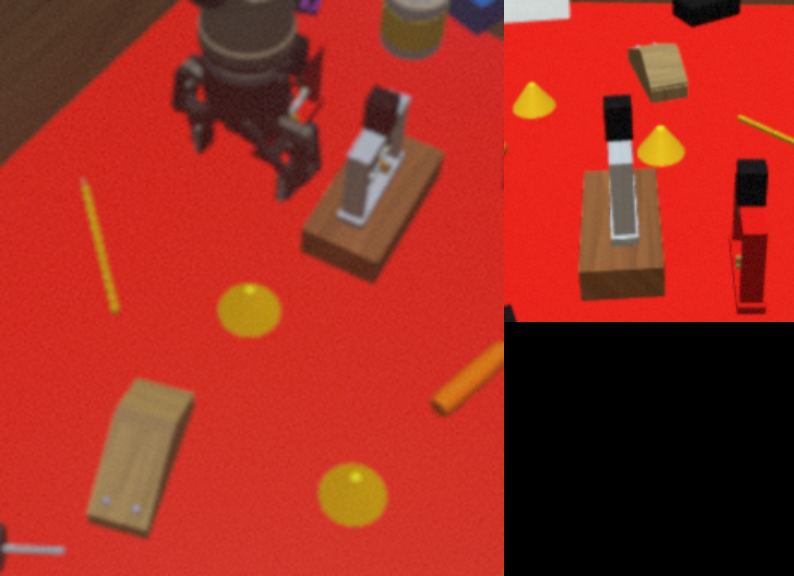

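View pics/w.png

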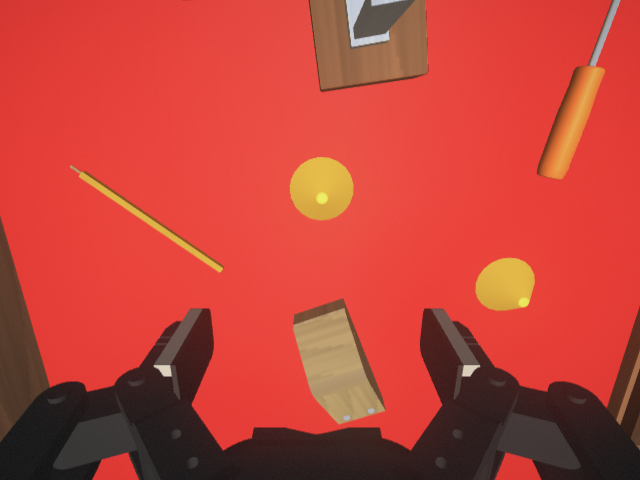

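The crops show the gauge's shoe roughly along world y. The stud's short steep slope faces +y and its screwed long slope faces -y. I'll grip across the 24 mm sides so the wrist camera faces the dial, which means a 90° yaw while moving over the gauge.

Call:
jog_arm --motion '[{"tx":1,"ty":4,"tz":2,"wz":-0.12},{"tx":2,"ty":8,"tz":4,"wz":-0.24},{"tx":3,"ty":11,"tz":6,"wz":-0.36},{"tx":3,"ty":15,"tz":8,"wz":-0.48},{"tx":3,"ty":18.5,"tz":8,"wz":-0.6}]'

```text
validation failed for argument at $.mo...
```

Call:
jog_arm --motion '[{"wz":-0.12},{"wz":-0.24},{"wz":-0.36},{"wz":-0.48},{"wz":-0.6}]'

```text
validation failed for argument at $.mo...
```

Call:
jog_arm --motion '[{"wz":-0.12},{"wz":-0.24},{"wz":-0.37},{"wz":-0.37},{"wz":-0.37}]'

```text
validation failed for argument at $.mo...
```

Run:
```python
from h import *
np.set_printoptions(precision=4,suppress=True)
st=monitor.get_state(); print(st['clock'],st['position'],st['eef_rot'],st['joint_pos'])
f=grab_frame('wrist'); cv2.imwrite('pics/w1.png',f)
for l in ('gauge','grip','needle_tip','mark_tip','offcut'):
  print(l,[(np.round(m['point'],1),round(m['score'],2)) for m in mark_of(l,'wrist')])
m=mark_of('grip','wrist')
if m: print(at_z('wrist',m[0]['point'],.1745,st))
```

```text
1.5 [0.525  0.     0.2313] [ 2.2214  2.2215 -0.    ] [-0.146   0.3421  1.5241 -0.      1.2754 -0.146 ]
gauge []
grip []
needle_tip []
mark_tip []
offcut []
```

View pics/w1.png

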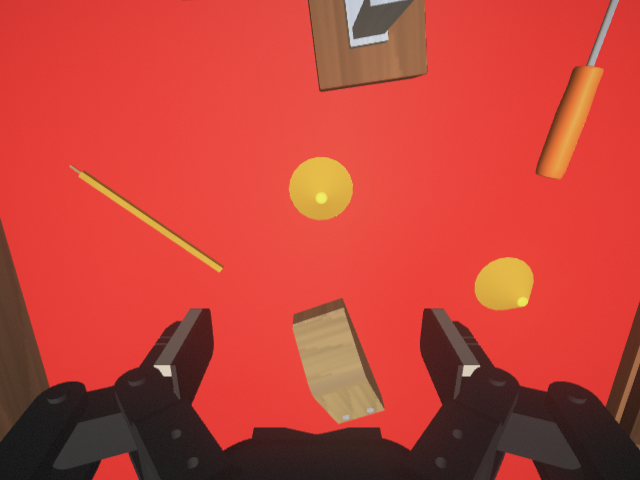

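The arm did not move (same view as before); the rows need all six keys.

Call:
jog_arm --motion '[{"tx":1,"ty":4,"tz":2,"wx":0,"wy":0,"wz":-0.12},{"tx":2,"ty":8,"tz":4,"wx":0,"wy":0,"wz":-0.24},{"tx":3,"ty":11,"tz":6,"wx":0,"wy":0,"wz":-0.36},{"tx":3,"ty":15,"tz":8,"wx":0,"wy":0,"wz":-0.48},{"tx":3,"ty":18.5,"tz":8,"wx":0,"wy":0,"wz":-0.6}]'

```text
clock: 2.27
position: [0.5563, 0.1788, 0.3136]
eef_rot: [2.776, 1.466, 0.008]
wrist_force: [1.2, -0.9, -0.2]
opening: 0.0853
grip_force: 0.0
```

Call:
jog_arm --motion '[{"tx":0,"ty":0,"tz":0,"wx":0,"wy":0,"wz":-0.12},{"tx":0,"ty":0,"tz":0,"wx":0,"wy":0,"wz":-0.24},{"tx":0,"ty":0,"tz":0,"wx":0,"wy":0,"wz":-0.36},{"tx":0,"ty":0,"tz":0,"wx":0,"wy":0,"wz":-0.48},{"tx":0,"ty":0,"tz":0,"wx":0,"wy":0,"wz":-0.6}]'

```text
clock: 2.68
position: [0.555, 0.1776, 0.3103]
eef_rot: [3.087, 0.582, -0.0]
wrist_force: [1.2, 0.6, 0.6]
opening: 0.0854
grip_force: 0.0
```

Call:
jog_arm --motion '[{"tx":0,"ty":0,"tz":0,"wx":0,"wy":0,"wz":-0.12},{"tx":0,"ty":0,"tz":0,"wx":0,"wy":0,"wz":-0.24},{"tx":0,"ty":0,"tz":0,"wx":0,"wy":0,"wz":-0.37},{"tx":0,"ty":0,"tz":0,"wx":0,"wy":0,"wz":-0.37},{"tx":0,"ty":0,"tz":0,"wx":0,"wy":0,"wz":-0.37}]'

```text
clock: 3.1
position: [0.555, 0.1774, 0.3103]
eef_rot: [3.141, 0.018, -0.0]
wrist_force: [0.0, -0.2, -0.6]
opening: 0.0857
grip_force: 0.0
```

Run:
```python
from h import *
np.set_printoptions(precision=4,suppress=True)
st=monitor.get_state(); print(st['clock'],st['position'],st['eef_rot'],st['joint_pos'])
f=grab_frame('wrist'); cv2.imwrite('pics/w2.png',f)
for l in ('gauge','grip','needle_tip','mark_tip','offcut'):
  print(l,[(np.round(m['point'],1),round(m['score'],2)) for m in mark_of(l,'wrist')])
m=mark_of('grip','wrist')
if m: print(at_z('wrist',m[0]['point'],.1745,st))
```

```text
3.1 [0.555  0.1774 0.3103] [ 3.1415  0.0185 -0.0002] [ 0.178   0.4076  1.209  -0.0001  1.5251  1.737 ]
gauge [(array([280.6, 276.9]), 0.85), (array([186.3, 307.4]), 0.7)]
grip [(array([220.7, 305. ]), 0.68), (array([337.5, 261.1]), 0.64)]
needle_tip [(array([292.9, 275.1]), 0.54)]
mark_tip [(array([195.6, 292.5]), 0.6), (array([289.5, 272.7]), 0.6)]
offcut [(array([178.4, 305.4]), 0.86)]
[0.5566 0.186  0.1745]
```

View pics/w2.png

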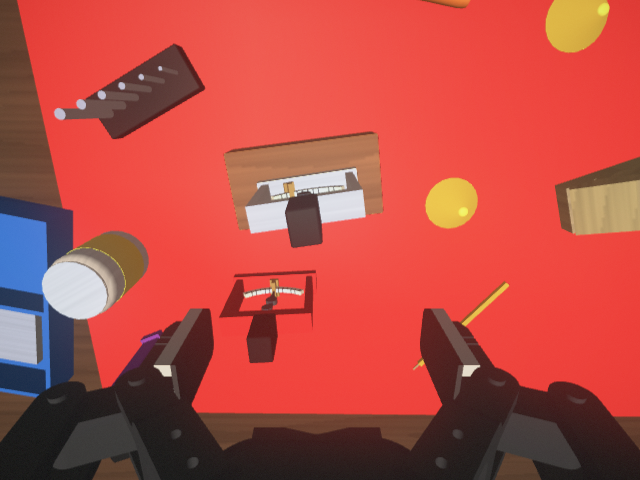

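The picture shows the silver gauge at grip (221,305). Its brass mark at (189,290) is left of the middle, which is world +y, so gauge +x ≈ world +y with about 8° of yaw. Next I'll measure the yaw from the crossbar and offcut edges.

Run:
```python
from h import *
np.set_printoptions(precision=4,suppress=True)
st=monitor.get_state()
def seg(a,b,z):
    p=at_z('wrist',a,z,st);q=at_z('wrist',b,z,st);d=p-q
    print(p,q,np.linalg.norm(d),np.degrees(np.arctan2(-d[0],d[1])))
seg((153,225),(132,377),.045)   # offcut far edge
seg((232,249),(216,365),.152)   # crossbar robot-side top edge
seg((206,247),(189,361),.152)
print('grip',[tri([ray('wrist',(220.7,305),st),ray('scene',(163.5,378.9)),ray('side',(264,301.4))])])
print('base',tri([ray('wrist',(186.3,307.4),st),ray('side',(321.4,305.4)),ray('scene',(198.9,371.))]),at_z('wrist',(186.3,307.4),.045,st))
# auto line fit: white mask of the gauge
f=cv2.imread('pics/w2.png').astype(int)
m=((f.min(2)>150)).astype(np.uint8); m[:160]=0;m[250:]=0;m[:,:235]=0;m[:,380:]=0
print(m.sum()); cs,_=cv2.findContours(m,0,1)
c=max(cs,key=cv2.contourArea); print(cv2.minAreaRect(c)); print(cv2.boxPoints(cv2.minAreaRect(c)))
b=f[120:260,210:400].astype(np.uint8); cv2.imwrite('pics/c2.png',cv2.resize(b,None,fx=4,fy=4,interpolation=cv2.INTER_CUBIC))
```

```text
[0.5946 0.2773 0.045 ] [0.6183 0.1124 0.045 ] 0.1666324677391614 8.153667875915158
[0.5393 0.2352 0.152 ] [0.5546 0.1354 0.152 ] 0.10101073489531276 8.710981423898861
[0.5625 0.2358 0.152 ] [0.5779 0.1399 0.152 ] 0.09705514440166417 9.154205439966036
grip [(array([0.5566, 0.188 , 0.1756]), [np.float64(0.002056039632497778), np.float64(0.0018076117864855377), np.float64(0.0011726231217313709)])]
base (array([0.5556, 0.1834, 0.042 ]), [np.float64(0.0044429005308638456), np.float64(0.001647035433419678), np.float64(0.004167150637250727)]) [0.5586 0.1871 0.045 ]
3691
((307.4865417480469, 184.57704162597656), (19.482046127319336, 100.5748291015625), 81.46923065185547)
[[256.3105 182.4034]
 [355.7726 167.4841]
 [358.6626 186.7506]
 [259.2005 201.67  ]]
```

View pics/c2.png

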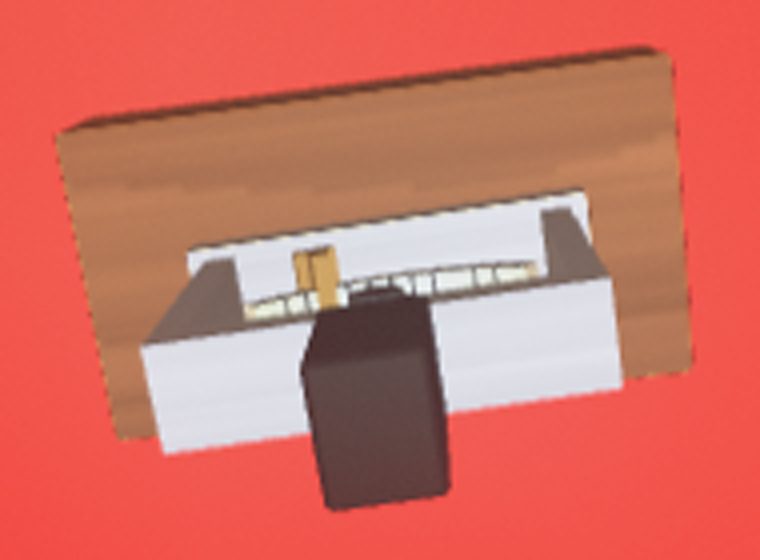

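The crop confirms a gauge yaw of about 8.7°, the crossbar centre at (0.558, 0.187), and the mark on the +y side. Descending onto the grip.

Call:
jog_arm --motion '[{"tx":0.3,"ty":1,"tz":-1,"wx":0,"wy":0,"wz":0.1},{"tx":0.3,"ty":1,"tz":-4,"wx":0,"wy":0,"wz":0.14},{"tx":0.3,"ty":1,"tz":-8,"wx":0,"wy":0,"wz":0.14},{"tx":0.3,"ty":1,"tz":-11,"wx":0,"wy":0,"wz":0.14},{"tx":0.3,"ty":1,"tz":-12,"wx":0,"wy":0,"wz":0.14}]'

```text
clock: 3.87
position: [0.5555, 0.187, 0.1855]
eef_rot: [3.132, 0.234, -0.013]
wrist_force: [-0.5, 0.7, 0.6]
opening: 0.0854
grip_force: 0.0
```

Call:
jog_arm --motion '[{"tx":0,"ty":0,"tz":-1.5,"wx":0,"wy":0,"wz":0},{"tx":0,"ty":0,"tz":-3,"wx":0,"wy":0,"wz":0},{"tx":0,"ty":0,"tz":-3,"wx":0,"wy":0,"wz":0}]'

```text
clock: 4.12
position: [0.5571, 0.1872, 0.1586]
eef_rot: [3.132, 0.233, -0.006]
wrist_force: [-0.5, 0.1, -0.5]
opening: 0.0857
grip_force: 0.0
```

Run:
```python
from h import *
np.set_printoptions(precision=4,suppress=True)
st=monitor.get_state(); print(st['clock'],st['position'],st['eef_rot'],st['wrist_force'])
f=grab_frame('wrist'); cv2.imwrite('pics/w3.png',f)
g=mark_of('grip','wrist'); print(g[:2]); 
Rm=R.from_rotvec(st['eef_rot']).as_matrix()
if g:
  p=at_z('wrist',g[0]['point'],.1745,st); print(p, 'in tool',Rm.T@(p-st['position']))
```

```text
4.1167 [0.5571 0.1872 0.1586] [ 3.1324  0.2333 -0.006 ] [-0.5103  0.0639 -0.4743]
[{'point': [334.2, 319.6], 'score': 0.92}]
[0.5562 0.1852 0.1745] in tool [-0.0012  0.0019 -0.0159]
```

View pics/w3.png

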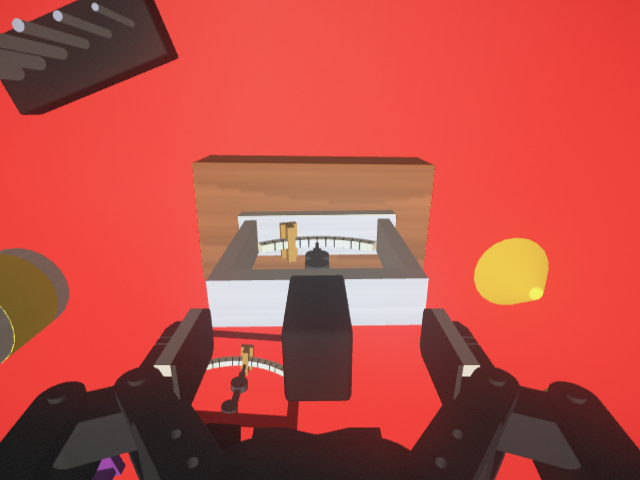

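Grip centred between the pads (grip at about (334,320)) and the edges parallel. The brass mark is at about (289,240), 28 px left of the needle at 317. Closing.

Call:
jog_arm --motion '[{"tx":0,"ty":0,"tz":0,"wx":0,"wy":0,"wz":0},{"tx":0,"ty":0,"tz":0,"wx":0,"wy":0,"wz":0},{"tx":0,"ty":0,"tz":0,"wx":0,"wy":0,"wz":0},{"tx":0,"ty":0,"tz":0,"wx":0,"wy":0,"wz":0},{"tx":0,"ty":0,"tz":0,"wx":0,"wy":0,"wz":0}]' --fingers 1.5 --squeeze 70

```text
clock: 4.63
position: [0.5582, 0.1875, 0.1608]
eef_rot: [3.133, 0.233, 0.001]
wrist_force: [-0.5, 0.3, -0.4]
opening: 0.0255
grip_force: 0.0
```

Call:
jog_arm --motion '[{"tx":0,"ty":0,"tz":0,"wx":0,"wy":0,"wz":0},{"tx":0,"ty":0,"tz":0,"wx":0,"wy":0,"wz":0},{"tx":0,"ty":0,"tz":0,"wx":0,"wy":0,"wz":0},{"tx":0,"ty":0,"tz":0,"wx":0,"wy":0,"wz":0},{"tx":0,"ty":0,"tz":0,"wx":0,"wy":0,"wz":0}]'

```text
clock: 5.05
position: [0.5584, 0.1873, 0.1609]
eef_rot: [3.133, 0.233, 0.002]
wrist_force: [-0.2, -1.9, 5.6]
opening: 0.0234
grip_force: 69.5
```

Run:
```python
from h import *
np.set_printoptions(precision=4,suppress=True)
st=monitor.get_state(); print(st['clock'],st['position'],st['eef_rot'],st['wrist_force'],st['ft_torque'],st['opening'],st['grip_force'])
f=grab_frame('wrist'); cv2.imwrite('pics/w4.png',f)
for l in ('grip','needle_tip','mark_tip','gauge'):
  print(l,[(np.round(m['point'],1),round(m['score'],2)) for m in mark_of(l,'wrist')])
b=f.astype(int)
m=((b[...,2]-b[...,0]>60)&(b[...,1]-b[...,0]>30)&(abs(b[...,2]-b[...,1])<80)).astype(np.uint8)
n,_,s,c=cv2.connectedComponentsWithStats(m)
for i in range(1,n):
  if s[i,4]>30: print(s[i],c[i])
# predicted pixels: gauge frame assumed: shoe z=.045 under the grip
T=R.from_rotvec(st['eef_rot']).as_matrix()
yaw=2*st['eef_rot'][1]/st['eef_rot'][0]
ux=np.array([-np.sin(yaw),np.cos(yaw),0]); o=np.array([*st['position'][:2],.045])
for a in (0,.2,.25,.3,.35): print(a,proj('wrist',o+[0,0,.09]+.06*(np.sin(a)*ux-np.cos(a)*np.array([0,0,1])),st))
```

```text
5.05 [0.5584 0.1873 0.1609] [3.1327 0.2328 0.0017] [-0.2207 -1.8862  5.6411] [-0.1068  0.0952  0.0153] 0.023393235490564594 69.50971484184265
grip [(array([469.2, 214.7]), 0.89)]
needle_tip [(array([246.9, 314.7]), 0.55)]
mark_tip [(array([246.9, 290. ]), 0.63)]
gauge [(array([228.5, 319. ]), 0.86), (array([343.1, 249.2]), 0.68)]
[  194   164   239   114 13683] [308.0215 197.4141]
[256 224  49  44 829] [285.0844 250.2762]
[ 473  239   73   66 3904] [510.1002 272.6004]
[   0  255   60  108 3854] [ 26.787  298.4992]
[329 257  50  11 293] [350.4061 262.4334]
[415 259   8  11  42] [419.5714 262.9524]
[521 382  43  30 417] [542.4149 396.0767]
[427 456  20  16 150] [436.5333 463.08  ]
0 [244.4354 315.4434]
0.2 [245.0708 297.48  ]
0.25 [245.4245 293.0139]
0.3 [245.8568 288.5648]
0.35 [246.3681 284.1366]
```

Gripped (23.4 mm, 69.5 N), and the predicted pixels agree with the networks. Mark ≈ 0.28 rad. Now fit the stud pose by silhouette in the start pictures.

```bash
cat > stud.py <<'E'
from h import *
from scipy.optimize import minimize
st0={'position':np.array([.525,0,.2313]),'eef_rot':np.array([2.2214,2.2215,0])}
prof=[(-.075,0),(.075,0)]
ca=np.radians(26);cb=np.radians(34)
prof+=[(-.075,.045+.02/np.cos(ca)-.09*np.tan(ca)),(.075,.045+.02/np.cos(cb)-.06*np.tan(cb))]
prof+=[(.015+.02*np.sin(a),.045+.02*np.cos(a)) for a in np.linspace(-ca,cb,7)]
V=np.array([(x,s*.03,z) for x,z in prof for s in(-1,1)])
rois={'scene':(250,340,355,310),'side':(300,205,355,260),'wrist':(280,290,400,432)}
rois={'scene':(245,265,310,350),'side':(300,205,355,260),'wrist':(280,290,400,432)}
masks={}
for n in rois:
    f=cv2.imread(f'pics/{n}{"1" if 0 else "0"}.png'); h=cv2.cvtColor(cv2.GaussianBlur(f,(3,3),0),cv2.COLOR_BGR2HSV).astype(int)
    m=((h[...,0]>9)&(h[...,0]<30)&(h[...,1]<190)).astype(np.uint8)
    x0,y0,x1,y1=rois[n]; k=np.zeros_like(m);k[y0:y1,x0:x1]=m[y0:y1,x0:x1]
    k=cv2.morphologyEx(k,cv2.MORPH_CLOSE,np.ones((5,5)))
    cs,_=cv2.findContours(k,0,1); c=max(cs,key=cv2.contourArea); k[:]=0; cv2.drawContours(k,[cv2.convexHull(c)],-1,1,-1); masks[n]=k
def hull(n,p):
    c,s=np.cos(p[2]),np.sin(p[2]); W=V@np.array([[c,s,0],[-s,c,0],[0,0,1]])+[p[0],p[1],0]
    u=np.array([proj(n,w,st0 if n=='wrist' else None)[::-1] for w in W]); return cv2.convexHull(u.astype(np.float32))
def iou(n,p):
    a=np.zeros((1920,2560),np.uint8); cv2.fillPoly(a,[np.round(hull(n,p)*4+1.5).astype(np.int32)],1)
    b=cv2.resize(masks[n],(2560,1920),interpolation=0); return (a&b).sum()/(a|b).sum()
if __name__=='__main__':
    np.set_printoptions(precision=4,suppress=True)
    print({n:int(masks[n].sum()) for n in masks})
    for ns in (['wrist'],['scene'],['side'],['wrist','scene','side']):
        r=minimize(lambda p:-sum(iou(n,p) for n in ns),[.555,-.203,np.radians(107)],method='Nelder-Mead',options={'initial_simplex':[[.555,-.203,1.87],[.565,-.203,1.87],[.555,-.193,1.87],[.555,-.203,1.72]],'xatol':2e-4,'maxfev':150})
        p=r.x; print(ns,p[:2],np.degrees(p[2]),[round(iou(n,p),3) for n in ns],'ridge',p[0]+.015*np.cos(p[2]),p[1]+.015*np.sin(p[2]))
E
python3 stud.py
python3 - <<'E'
from h import *
for l,a,b in (('drill',None,None),):
  print([(m['point'],m['score']) for m in mark_of(l,'scene')],[at_z('scene',m['point'],0) for m in mark_of(l,'scene')])
print(at_z('scene',(349,245),.16),at_z('scene',(388,180),0))
E
```

```text
{'scene': 1748, 'side': 970, 'wrist': 6929}
['wrist'] [ 0.5539 -0.2003] 110.43619235132094 [np.float64(0.975)] ridge 0.5486210679990597 -0.1862068765429817
[([377.2, 182.0], 0.83)] [array([ 0.48245296, -0.4539212 ,  0.        ])]
[ 0.60572802 -0.35944624  0.16      ] [ 0.49618521 -0.47408223  0.        ]Traceback (most recent call last):
  File "stud.py", line 28, in <module>
    r=minimize(lambda p:-sum(iou(n,p) for n in ns),[.555,-.203,np.radians(107)],method='Nelder-Mead',options={'initial_simplex':[[.555,-.203,1.87],[.565,-.203,1.87],[.555,-.193,1.87],[.555,-.203,1.72]],'xatol':2e-4,'maxfev':150})
    res = _minimize_neldermead(fun, x0, args, callback, bounds=bounds,
                               **options)
    fxcc = func(xcc)
    fx = function(np.copy(x), *(wrapper_args + args))
  File "stud.py", line 28, in <lambda>
    r=minimize(lambda p:-sum(iou(n,p) for n in ns),[.555,-.203,np.radians(107)],method='Nelder-Mead',options={'initial_simplex':[[.555,-.203,1.87],[.565,-.203,1.87],[.555,-.193,1.87],[.555,-.203,1.72]],'xatol':2e-4,'maxfev':150})
                         ~~~^^^^^^
[... 263 characters left out ...]
ol':2e-4,'maxfev':150})
                             ~~~^^^^^
  File "stud.py", line 22, in iou
    a=np.zeros((1920,2560),np.uint8); cv2.fillPoly(a,[np.round(hull(n,p)*4+1.5).astype(np.int32)],1)
                                                               ~~~~^^^^^
  File "stud.py", line 20, in hull
    u=np.array([proj(n,w,st0 if n=='wrist' else None)[::-1] for w in W]); return cv2.convexHull(u.astype(np.float32))
                ~~~~^^^^^^^^^^^^^^^^^^^^^^^^^^^^^^^^^
  File "h.py", line 24, in proj
    K,P,d=cam(name,st); q=np.linalg.inv(P)@np.append(p,1)
          ~~~^^^^^^^^^
  File "h.py", line 5, in cam
    c=camera_params(name)
ValueError: time passes only in moves, steps and waits
```

Call:
jog_arm --motion '[{"tx":0,"ty":0,"tz":1,"wx":0,"wy":0,"wz":0},{"tx":0,"ty":0,"tz":3,"wx":0,"wy":0,"wz":0},{"tx":0,"ty":0,"tz":6,"wx":0,"wy":0,"wz":0},{"tx":0,"ty":0,"tz":9,"wx":0,"wy":0,"wz":0},{"tx":0,"ty":0,"tz":10,"wx":0,"wy":0,"wz":0}]'

```text
clock: 5.82
position: [0.5592, 0.1879, 0.2646]
eef_rot: [-3.132, -0.233, -0.009]
wrist_force: [-0.1, 0.5, -2.4]
opening: 0.0233
grip_force: 69.1
```

```bash
sed -i "s/^def cam(name, st=None):/_c={}\ndef cam(name, st=None):/; s/    c=camera_params(name)/    if name not in _c: _c[name]=camera_params(name)\n    c=_c[name]/" h.py; time python3 stud.py
```

```text
{'scene': 1748, 'side': 970, 'wrist': 6929}
['wrist'] [ 0.5537 -0.2003] 110.49497450630638 [np.float64(0.974)] ridge 0.5484130715968737 -0.1862514789973222
['scene'] [ 0.5522 -0.1997] 111.45245091858881 [np.float64(0.935)] ridge 0.5467569178501069 -0.18575844962043406
['side'] [ 0.554  -0.2061] 109.00078299800747 [np.float64(0.941)] ridge 0.5491370441054546 -0.19190415405683944
['wrist', 'scene', 'side'] [ 0.5537 -0.2011] 110.2677580545509 [np.float64(0.973), np.float64(0.923), np.float64(0.914)] ridge 0.5484845771845336 -0.18699173152236556
real	0m4.377s
user	0m4.867s
sys	0m1.969s
```

Call:
jog_arm --motion '[{"tx":0,"ty":-2,"tz":0,"wx":0,"wy":0,"wz":0.04},{"tx":-0.2,"ty":-5,"tz":0,"wx":0,"wy":0,"wz":0.08},{"tx":-0.4,"ty":-9,"tz":0,"wx":0,"wy":0,"wz":0.12},{"tx":-0.6,"ty":-13,"tz":0,"wx":0,"wy":0,"wz":0.17},{"tx":-0.8,"ty":-17,"tz":0,"wx":0,"wy":0,"wz":0.207}]'

```text
clock: 6.23
position: [0.549, 0.0163, 0.259]
eef_rot: [-3.09, -0.561, 0.004]
wrist_force: [1.1, -0.7, -3.4]
opening: 0.0237
grip_force: 69.2
```

Call:
jog_arm --motion '[{"tx":0,"ty":-4,"tz":0,"wx":0,"wy":0,"wz":0},{"tx":0,"ty":-8,"tz":0,"wx":0,"wy":0,"wz":0},{"tx":0,"ty":-12,"tz":0,"wx":0,"wy":0,"wz":0},{"tx":0,"ty":-16,"tz":0,"wx":0,"wy":0,"wz":0},{"tx":-0.1,"ty":-18.5,"tz":0,"wx":0,"wy":0,"wz":0}]'

```text
clock: 6.65
position: [0.5482, -0.1712, 0.2589]
eef_rot: [-3.093, -0.552, 0.003]
wrist_force: [1.1, 0.1, -3.6]
opening: 0.0234
grip_force: 69.4
```

Call:
jog_arm --motion '[{"tx":-0.1,"ty":-1.9,"tz":-2,"wx":0,"wy":0,"wz":0},{"tx":-0.1,"ty":-1.9,"tz":-4,"wx":0,"wy":0,"wz":0},{"tx":-0.1,"ty":-1.9,"tz":-5,"wx":0,"wy":0,"wz":0},{"tx":-0.1,"ty":-1.9,"tz":-5,"wx":0,"wy":0,"wz":0},{"tx":-0.1,"ty":-1.9,"tz":-5,"wx":0,"wy":0,"wz":0}]'

```text
clock: 7.07
position: [0.5478, -0.1857, 0.2097]
eef_rot: [-3.09, -0.556, 0.002]
wrist_force: [0.4, -0.3, -2.9]
opening: 0.0232
grip_force: 69.3
```

Run:
```python
from h import *
np.set_printoptions(precision=4,suppress=True)
st=monitor.get_state(); print(st['clock'],st['position'],st['eef_rot'],st['wrist_force'],st['ft_torque'],st['joint_pos'])
fs={}
for n in ('wrist','scene','side'):
  fs[n]=grab_frame(n); cv2.imwrite(f'pics/{n}5.png',fs[n])
for n in ('wrist','scene','side'):
  for l in ('ridge','gauge','grip','needle_tip','mark_tip'):
    print(n,l,[(np.round(m['point'],1),round(m['score'],2)) for m in mark_of(l,n)][:2])
p=np.array(st['position'])
for n in ('scene','side'):
  print(n,'pred gauge origin',proj(n,p-[0,0,.1159]),'grip',proj(n,p+[0,0,.0136]),'ridge',proj(n,np.array([.5483,-.1865,.065])))
a=fs['scene'][180:340,200:360];b=fs['side'][120:270,250:410];c=fs['wrist'][150:360,200:480]
cv2.imwrite('pics/c5.png',np.hstack([cv2.resize(x,(int(x.shape[1]*380/x.shape[0])if 0 else 390,390),interpolation=2) for x in (a,b)]))
```

```text
7.0667 [ 0.5478 -0.1857  0.2097] [-3.0905 -0.5564  0.0024] [ 0.3574 -0.2934 -2.8598] [-0.0194 -0.0317  0.0517] [-0.4594  0.458   1.4044  0.0002  1.2812  0.7551]
wrist ridge [(array([221.1, 314.9]), 0.69)]
wrist gauge [(array([230.2, 315.1]), 0.71)]
wrist grip [(array([329.6, 318.6]), 0.88)]
wrist needle_tip [(array([245.5, 306.2]), 0.79), (array([227.7, 314.9]), 0.29)]
wrist mark_tip [(array([246.4, 293. ]), 0.59)]
scene ridge [(array([293.5, 281.8]), 0.97)]
scene gauge [(array([123.4, 334.4]), 0.91), (array([289.1, 281.3]), 0.72)]
scene grip [(array([257.7, 276.2]), 0.88), (array([141.8, 339.6]), 0.88)]
scene needle_tip [(array([166.7, 339.9]), 0.6), (array([273.7, 280.3]), 0.56)]
scene mark_tip [(array([274.4, 281.4]), 0.61), (array([116.1, 335.9]), 0.53)]
side ridge [(array([220. , 328.3]), 0.71)]
side gauge [(array([360.7, 379.6]), 0.96), (array([448.1, 476.4]), 0.66)]
side grip [(array([383.7, 487.3]), 0.97), (array([159.4, 325. ]), 0.79)]
side needle_tip [(array([431.1, 479.1]), 0.44)]
side mark_tip [(array([432.1, 479.1]), 0.59), (array([347.9, 381.1]), 0.36)]
scene pred gauge origin [287.626  279.3435] grip [257.7591 276.2504] ridge [293.988  279.8993]
side pred gauge origin [209.3808 325.4365] grip [160.6333 324.2726] ridge [219.334  325.5231]
```

View pics/wrist5.png

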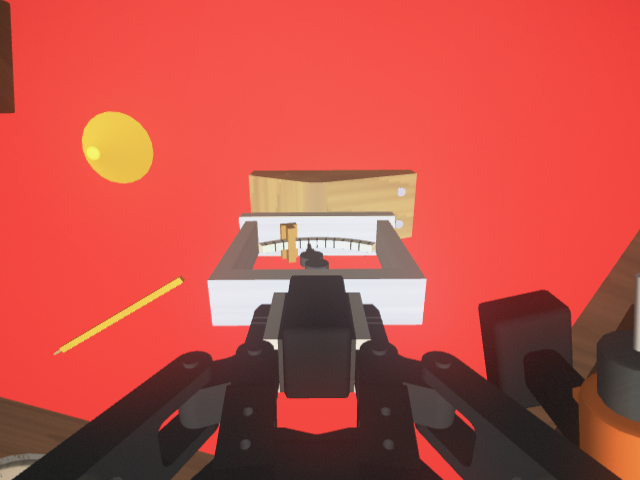

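The wrist view shows the stud's far edge at (172,250) to (172,415), parallel to the shoe. Its ridge end is near (182,316), in line with the shoe's middle at column ~317. Checking numerically.

Run:
```python
from stud import *
np.set_printoptions(precision=1,suppress=True)
st={'position':np.array([.5478,-.1857,.2097]),'eef_rot':np.array([-3.0905,-.5564,.0024])}
p=[.5535,-.2006,np.radians(110.4)]
c,s=np.cos(p[2]),np.sin(p[2])
for q in [(-.075,-.03,0),(.075,-.03,0),(-.075,-.03,.0233),(.075,-.03,.0287),(.015,-.03,.065)]:
    w=np.array([c*q[0]-s*q[1]+p[0],s*q[0]+c*q[1]+p[1],q[2]]); print(q,proj('wrist',w,st))
f=cv2.imread('pics/wrist5.png'); h=cv2.cvtColor(f,cv2.COLOR_BGR2HSV).astype(int)
m=((h[...,0]>9)&(h[...,0]<30)&(h[...,1]<190))
xs=range(255,415,10); print([(x,int(np.argmax(m[150:230,x]))+150) for x in xs])
hh=cv2.cvtColor(f,cv2.COLOR_BGR2GRAY)
for x in range(255,415,12): print(x,hh[164:192,x])
for r in(180,190,200): k=np.where(m[r,230:440])[0]+230; print(r,k.min(),k.max())
```

```text
(-0.075, -0.03, 0) [169.8 410.7]
(0.075, -0.03, 0) [169.8 254.3]
(-0.075, -0.03, 0.0233) [173.8 417. ]
(0.075, -0.03, 0.0287) [174.8 249.1]
(0.015, -0.03, 0.065) [182.5 316.9]
[(255, 175), (265, 171), (275, 172), (285, 172), (295, 171), (305, 171), (315, 171), (325, 171), (335, 171), (345, 171), (355, 171), (365, 171), (375, 171), (385, 171), (395, 171), (405, 171)]
255 [135 135 135 135 136 135 119  98  97  98  99 111 159 175 174 174 173 174
 174 173 173 172 173 174 174 175 174 175]
267 [135 135 135 135 137 135 120  97  98  98  97 100  98 149 182 187 187 188
 187 186 187 185 185 186 185 184 185 184]
279 [136 136 136 136 136 136 120  96  97  97  99 102 102 103 118 177 193 190
 188 184 183 183 182 182 183 183 182 184]
291 [136 136 136 137 137 134 113  97  95  97  99 102 102 101 100 100 149 180
 186 187 188 187 187 189 188 188 187 188]
303 [137 137 137 137 138 135 112  95  96  98  97  97  99 100 101 103 103 119
 175 189 189 189 189 188 189 190 189 190]
315 [137 137 137 137 137 134 113  97  97  98  98  98  99  99 103 102 101 102
 144 174 180 181 178 179 180 180 180 180]
327 [138 138 137 
[... 270 characters left out ...]
 96  98  97  96 124 165 177
 179 182 184 184 183 182 182 180 178 180]
363 [137 137 138 137 138 130 110 101 100  99  98 100  98 100 140 167 175 179
 181 182 181 181 180 178 177 178 179 183]
375 [137 137 137 136 137 132 108 100 101 100 101  99 100 161 177 175 175 179
 181 181 179 177 176 175 177 179 183 186]
387 [136 136 136 137 137 127 104 100 102  99 100 102 167 187 185 183 180 178
 178 177 176 175 175 176 179 182 184 187]
399 [136 136 136 136 136 126 105 102 101 101 115 172 186 188 191 192 189 183
 179 176 174 172 175 193 214 218 217 217]
411 [135 135 135 135 135 129 109  98 102 132 176 187 189 191 192 191 190 189
 187 185 183 180 176 178 182 183 185 187]
180 249 415
190 250 415
200 251 414
```

The prediction agrees within about 1 px (< 1 mm). Lowering.

Call:
jog_arm --motion '[{"tx":0,"ty":0,"tz":-1.2,"wx":0,"wy":0,"wz":0},{"tx":0,"ty":0,"tz":-2,"wx":0,"wy":0,"wz":0},{"tx":0,"ty":0,"tz":-2.3,"wx":0,"wy":0,"wz":0},{"tx":0,"ty":0,"tz":-2.5,"wx":0,"wy":0,"wz":0},{"tx":0,"ty":0,"tz":-2.5,"wx":0,"wy":0,"wz":0}]'

```text
clock: 8.38
position: [0.5479, -0.1865, 0.1849]
eef_rot: [-3.092, -0.555, 0.001]
wrist_force: [0.5, 0.4, -2.8]
opening: 0.0231
grip_force: 69.4
```

Call:
jog_arm --motion '[{"tx":0,"ty":0,"tz":-0.1,"wx":0,"wy":0,"wz":0},{"tx":0,"ty":0,"tz":-0.2,"wx":0,"wy":0,"wz":0},{"tx":0,"ty":0,"tz":-0.2,"wx":0,"wy":0,"wz":0},{"tx":0,"ty":0,"tz":-0.2,"wx":0,"wy":0,"wz":0}]'

```text
clock: 8.72
position: [0.5481, -0.1866, 0.1836]
eef_rot: [3.092, 0.555, 0.0]
wrist_force: [-0.6, 0.4, -3.5]
opening: 0.0234
grip_force: 69.4
```

Call:
jog_arm --motion '[{"tx":0,"ty":0,"tz":-0.1,"wx":0,"wy":0,"wz":0},{"tx":0,"ty":0,"tz":-0.15,"wx":0,"wy":0,"wz":0},{"tx":0,"ty":0,"tz":-0.15,"wx":0,"wy":0,"wz":0}]'

```text
clock: 8.97
position: [0.548, -0.1865, 0.1818]
eef_rot: [-3.092, -0.555, 0.0]
wrist_force: [0.3, 0.3, -3.6]
opening: 0.0234
grip_force: 69.4
```

Call:
jog_arm --motion '[{"tx":0,"ty":0,"tz":-0.05,"wx":0,"wy":0,"wz":0},{"tx":0,"ty":0,"tz":-0.1,"wx":0,"wy":0,"wz":0},{"tx":0,"ty":0,"tz":-0.1,"wx":0,"wy":0,"wz":0}]'

```text
clock: 9.22
position: [0.5481, -0.1866, 0.1809]
eef_rot: [3.092, 0.555, 0.0]
wrist_force: [0.1, -0.1, -3.0]
opening: 0.0233
grip_force: 69.7
```

Call:
jog_arm --motion '[{"tx":0,"ty":0,"tz":-0.05,"wx":0,"wy":0,"wz":0},{"tx":0,"ty":0,"tz":-0.05,"wx":0,"wy":0,"wz":0},{"tx":0,"ty":0,"tz":-0.05,"wx":0,"wy":0,"wz":0}]'

```text
clock: 9.47
position: [0.5482, -0.1866, 0.1809]
eef_rot: [3.092, 0.555, 0.001]
wrist_force: [-1.7, 0.8, 2.0]
opening: 0.0236
grip_force: 70.3
```

Call:
jog_arm --motion '[{"tx":0,"ty":0,"tz":-0.05,"wx":0,"wy":0,"wz":0},{"tx":0,"ty":0,"tz":-0.05,"wx":0,"wy":0,"wz":0},{"tx":0,"ty":0,"tz":-0.05,"wx":0,"wy":0,"wz":0}]'

```text
clock: 9.72
position: [0.5483, -0.1866, 0.1808]
eef_rot: [3.091, 0.555, 0.002]
wrist_force: [-1.7, 0.4, 4.5]
opening: 0.0229
grip_force: 70.9
```

Contact as expected (TCP z 0.181), light push. Hold it level while measuring needle and mark.

Call:
jog_arm --motion '[{"tx":0,"ty":0,"tz":0,"wx":0,"wy":0,"wz":0},{"tx":0,"ty":0,"tz":0,"wx":0,"wy":0,"wz":0},{"tx":0,"ty":0,"tz":0,"wx":0,"wy":0,"wz":0},{"tx":0,"ty":0,"tz":0,"wx":0,"wy":0,"wz":0},{"tx":0,"ty":0,"tz":0,"wx":0,"wy":0,"wz":0}]'

```text
clock: 10.13
position: [0.5483, -0.1866, 0.1808]
eef_rot: [3.091, 0.555, 0.002]
wrist_force: [-1.7, 1.4, 4.8]
opening: 0.0231
grip_force: 70.9
```

```bash
cat > ang.py <<'E'
from h import *
np.set_printoptions(precision=4,suppress=True)
def run():
    st=monitor.get_state(); print(st['clock'],st['position'],st['eef_rot'],st['wrist_force'],st['ft_torque'])
    Rm=R.from_rotvec(st['eef_rot']).as_matrix(); p=np.array(st['position'])
    ex,ey,ez=-Rm[:,1],Rm[:,0],-Rm[:,2]   # gauge x, -y-ish normal, up
    print('tilt +x dip',np.arcsin(-ex[2]),'roll',np.arcsin(ey[2]))
    piv=p-ez*(.1159-.09)
    def ang(name,rc,st):
        o,v=ray(name,rc,st); t=((piv-o)@ey)/(v@ey); q=o+t*v-piv; return np.arctan2(q@ex,-q@ez),np.linalg.norm(q)
    for n in ('wrist','scene'):
        f=grab_frame(n); cv2.imwrite(f'pics/{n}_{st["clock"]:.2f}.png',f)
        for l in ('needle_tip','mark_tip'):
            for m in mark_of(l,n):
                a,r=ang(n,m['point'],st)
                if .03<r<.09: print(n,l,np.round(m['point'],1),round(m['score'],2),'ang %.3f r %.4f'%(a,r))
run()
E
python3 ang.py; python3 ang.py
```

```text
10.1333 [ 0.5483 -0.1866  0.1808] [3.0913 0.5553 0.0017] [-1.7057  1.3963  4.7985] [ 0.2846  0.433  -0.0117]
tilt +x dip 0.0009639617551877135 roll 0.0009509816250863067
wrist mark_tip [245.6 290.3] 0.62 ang 0.280 r 0.0595
scene needle_tip [267.3 275.3] 0.68 ang -2.947 r 0.0467
scene mark_tip [280.9 280.2] 0.48 ang 0.206 r 0.0448
10.4333 [ 0.5483 -0.1866  0.1808] [3.0913 0.5553 0.0018] [-1.3372  0.6169  5.032 ] [0.2692 0.3624 0.0219]
tilt +x dip 0.0009779195889125301 roll 0.0009681135456559555
wrist needle_tip [245.3 313.4] 0.76 ang 0.021 r 0.0577
wrist mark_tip [245.4 292.4] 0.85 ang 0.256 r 0.0595
scene mark_tip [281.5 282.6] 0.57 ang 0.311 r 0.0727
```

Call:
jog_arm --motion '[{"tx":-0.105,"ty":0.283,"tz":0,"wx":-0.0244,"wy":-0.0091,"wz":0},{"tx":-0.21,"ty":0.565,"tz":-0.013,"wx":-0.0487,"wy":-0.0181,"wz":0},{"tx":-0.315,"ty":0.846,"tz":-0.03,"wx":-0.0731,"wy":-0.0272,"wz":0},{"tx":-0.42,"ty":1.128,"tz":-0.052,"wx":-0.0974,"wy":-0.0363,"wz":0},{"tx":-0.525,"ty":1.409,"tz":-0.081,"wx":-0.1218,"wy":-0.0454,"wz":0}]'

```text
clock: 11.15
position: [0.5431, -0.1725, 0.1802]
eef_rot: [2.964, 0.532, 0.038]
wrist_force: [-1.9, 1.8, 5.8]
opening: 0.023
grip_force: 70.8
```

Call:
jog_arm --motion '[{"tx":-0.104,"ty":0.28,"tz":-0.036,"wx":-0.0244,"wy":-0.0091,"wz":0},{"tx":-0.209,"ty":0.56,"tz":-0.078,"wx":-0.0487,"wy":-0.0181,"wz":0},{"tx":-0.312,"ty":0.839,"tz":-0.126,"wx":-0.0731,"wy":-0.0272,"wz":0},{"tx":-0.416,"ty":1.117,"tz":-0.181,"wx":-0.0974,"wy":-0.0363,"wz":0},{"tx":-0.519,"ty":1.393,"tz":-0.242,"wx":-0.1218,"wy":-0.0454,"wz":0}]'

```text
clock: 11.57
position: [0.5379, -0.1585, 0.178]
eef_rot: [2.837, 0.509, 0.07]
wrist_force: [-2.7, 2.3, 7.5]
opening: 0.0234
grip_force: 71.0
```

Call:
jog_arm --motion '[{"tx":0,"ty":0,"tz":0.02,"wx":0,"wy":0,"wz":0},{"tx":0,"ty":0,"tz":0.02,"wx":0,"wy":0,"wz":0},{"tx":0,"ty":0,"tz":0.02,"wx":0,"wy":0,"wz":0},{"tx":0,"ty":0,"tz":0.02,"wx":0,"wy":0,"wz":0},{"tx":0,"ty":0,"tz":0.02,"wx":0,"wy":0,"wz":0}]'

```text
clock: 11.98
position: [0.5379, -0.1584, 0.1779]
eef_rot: [2.84, 0.509, 0.069]
wrist_force: [-3.6, 3.1, 8.0]
opening: 0.0232
grip_force: 71.2
```

Call:
jog_arm --motion '[{"tx":0,"ty":0,"tz":0,"wx":0,"wy":0,"wz":0},{"tx":0,"ty":0,"tz":0,"wx":0,"wy":0,"wz":0},{"tx":0,"ty":0,"tz":0,"wx":0,"wy":0,"wz":0},{"tx":0,"ty":0,"tz":0,"wx":0,"wy":0,"wz":0},{"tx":0,"ty":0,"tz":0,"wx":0,"wy":0,"wz":0}]'

```text
clock: 12.4
position: [0.5379, -0.1584, 0.1779]
eef_rot: [2.84, 0.509, 0.069]
wrist_force: [-3.0, 3.6, 8.2]
opening: 0.0233
grip_force: 71.2
```

```bash
python3 ang.py; python3 ang.py
python3 - <<'E'
import glob,cv2,numpy as np,os
a=sorted(glob.glob('pics/wrist_*.png'),key=os.path.getmtime)
x=cv2.imread(a[-1])[205:280,245:390]; y=cv2.imread('pics/wrist_10.43.png')[205:280,245:390]
cv2.imwrite('pics/c6.png',cv2.resize(np.hstack([x,y])if 0 else np.vstack([x,y]),None,fx=4,fy=4,interpolation=2))
E
```

```text
12.4 [ 0.5379 -0.1584  0.1779] [2.8395 0.5093 0.0693] [-3.0125  3.5678  8.2061] [ 0.4728  0.576  -0.1086]
tilt +x dip 0.26033095152358027 roll 0.0017995535459622491
wrist needle_tip [248.2 290.4] 0.52 ang 0.294 r 0.0549
wrist mark_tip [249.  292.4] 0.57 ang 0.277 r 0.0531
scene mark_tip [278.7 280.3] 0.61 ang -0.100 r 0.0364
12.7 [ 0.538  -0.1585  0.178 ] [2.8395 0.5094 0.0693] [-3.2693  2.8113  8.7048] [ 0.565   0.6085 -0.0964]
tilt +x dip 0.2603758143740677 roll 0.0017967563932074788
wrist needle_tip [249.4 292.3] 0.86 ang 0.281 r 0.0524
wrist mark_tip [245.7 291.2] 0.64 ang 0.267 r 0.0592
scene mark_tip [277. 282.] 0.52 ang 0.203 r 0.0441
```

View pics/c6.png

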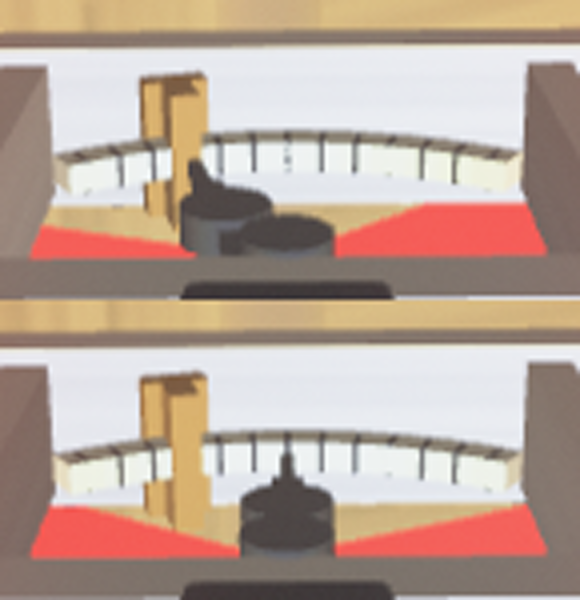

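The crop (top: now, bottom: level) shows the needle tip at about col 293.5, nearly on the brass bar spanning 288–297. The hub moved left as the gauge tilted. Refining numerically from several frames.

Run:
```python
from h import *
np.set_printoptions(precision=1,suppress=True,linewidth=200)
N=[];M=[]
acc=0
for i in range(6):
    f=grab_frame('wrist'); acc=acc+f.astype(float)
    for l,L in(('needle_tip',N),('mark_tip',M)):
        m=[x for x in mark_of(l,'wrist') if abs(x['point'][1]-292)<15 and abs(x['point'][0]-246)<15]
        if m: L.append((*m[0]['point'],m[0]['score']))
N=np.array(N);M=np.array(M);print('N',N,N.mean(0));print('M',M,M.mean(0))
f=(acc/6).astype(np.uint8); cv2.imwrite('pics/avg.png',f)
for nm,g in(('now',f),('level',cv2.imread('pics/wrist_10.43.png'))):
    h=cv2.cvtColor(g,cv2.COLOR_BGR2HSV).astype(int)
    print(nm)
    for r in range(222,266,2):
        b=np.where((h[r,270:305,1]>80)&(h[r,270:305,0]>8)&(h[r,270:305,0]<28))[0]+270
        d=np.where(g[r,275:335].max(1)<75)[0]+275
        print(r,'brass',(b.min(),b.max()) if len(b) else None,'dark',(d.min(),d.max(),d.mean()) if len(d) else None, h[r,278:300,2])
```

```text
N [[246.7 293.6   0.7]
 [248.6 290.5   0.6]
 [248.1 290.7   0.7]
 [245.1 294.5   0.8]
 [247.9 293.7   0.9]
 [248.6 290.6   0.8]] [247.5 292.3   0.8]
M [[248.2 290.6   1. ]
 [245.3 291.    0.9]
 [247.9 291.8   0.8]
 [248.3 288.8   0.8]
 [246.6 291.2   0.9]
 [246.7 293.6   0.9]] [247.2 291.2   0.9]
now
222 brass None dark None [239 239 239 239 239 239 239 239 239 239 239 239 238 222 222 221 205 224 239 239 239 239]
224 brass (np.int64(286), np.int64(295)) dark None [236 215 158 157 144 144 144 141 132 131 123 124 124 124 125 139 140 161 189 237 237 237]
226 brass (np.int64(280), np.int64(296)) dark None [234 203 137 197 201 201 203 162 123 122 122 123 122 123 128 179 216 219 218 237 237 237]
228 brass (np.int64(280), np.int64(296)) dark None [235 205 140 217 217 216 215 170 128 125 124 140 141 158 158 159 175 218 218 237 237 237]
230 brass (np.int64(280), np.int64(296)) dark None [238 233 137 204 217 216 215 170 131 160 219 219 219 219 219 219 219 218 218 227 237 237]
232 brass (np.int64(280), np.int64(296)) dark None [239 235 137 198 217 216 215 170 131 160 218 218 218 218 218 218 218
[... 4704 characters left out ...]
brass (np.int64(281), np.int64(297)) dark None [219 220 217 165 204 216 215 214 187 163 179 215 216 216 216 216 216 216 216 215 218 219]
258 brass (np.int64(274), np.int64(304)) dark None [213 215 214 205 201 215 215 213 187 163 181 216 216 216 215 216 216 214 208 206 206 207]
260 brass (np.int64(281), np.int64(304)) dark None [241 240 235 222 220 214 214 215 215 181 179 215 215 216 216 216 215 215 206 206 207 208]
262 brass (np.int64(288), np.int64(304)) dark None [244 244 244 244 244 244 243 241 241 234 214 222 216 217 214 215 213 211 206 204 205 209]
264 brass (np.int64(296), np.int64(304)) dark None [244 244 244 244 244 244 244 244 244 244 244 244 244 243 242 241 239 232 217 216 205 208]
```

Visual and network estimates agree that the needle is about 0.013 rad short of the mark (mark ≈ 0.273). Rocking a little further and easing the push.

Call:
jog_arm --motion '[{"tx":-0.025,"ty":0.069,"tz":0.01,"wx":-0.0061,"wy":-0.0023,"wz":0},{"tx":-0.051,"ty":0.138,"tz":0.015,"wx":-0.0122,"wy":-0.0045,"wz":0},{"tx":-0.051,"ty":0.138,"tz":0.015,"wx":-0.0122,"wy":-0.0045,"wz":0},{"tx":-0.051,"ty":0.138,"tz":0.015,"wx":-0.0122,"wy":-0.0045,"wz":0},{"tx":-0.051,"ty":0.138,"tz":0.015,"wx":-0.0122,"wy":-0.0045,"wz":0}]'

```text
clock: 14.32
position: [0.5374, -0.1571, 0.1776]
eef_rot: [2.827, 0.507, 0.072]
wrist_force: [-1.7, 2.9, 6.1]
opening: 0.0234
grip_force: 70.9
```

Call:
jog_arm --motion '[{"tx":0,"ty":0,"tz":0,"wx":0,"wy":0,"wz":0},{"tx":0,"ty":0,"tz":0,"wx":0,"wy":0,"wz":0},{"tx":0,"ty":0,"tz":0,"wx":0,"wy":0,"wz":0},{"tx":0,"ty":0,"tz":0,"wx":0,"wy":0,"wz":0},{"tx":0,"ty":0,"tz":0,"wx":0,"wy":0,"wz":0}]'

```text
clock: 14.73
position: [0.5374, -0.1571, 0.1776]
eef_rot: [2.827, 0.507, 0.072]
wrist_force: [-2.6, 3.3, 5.5]
opening: 0.0232
grip_force: 70.9
```

Call:
jog_arm --motion '[{"tx":0,"ty":0,"tz":0,"wx":0,"wy":0,"wz":0},{"tx":0,"ty":0,"tz":0,"wx":0,"wy":0,"wz":0},{"tx":0,"ty":0,"tz":0,"wx":0,"wy":0,"wz":0},{"tx":0,"ty":0,"tz":0,"wx":0,"wy":0,"wz":0},{"tx":0,"ty":0,"tz":0,"wx":0,"wy":0,"wz":0}]'

```text
clock: 15.15
position: [0.5374, -0.1571, 0.1776]
eef_rot: [2.827, 0.507, 0.072]
wrist_force: [-2.2, 3.2, 5.2]
opening: 0.0231
grip_force: 70.9
```

Run:
```python
from h import *
np.set_printoptions(precision=3,suppress=True,linewidth=200)
st=monitor.get_state(); print(st['clock'],st['position'],st['eef_rot'],st['wrist_force'],st['grip_force'])
Rm=R.from_rotvec(st['eef_rot']).as_matrix(); print('tilt',np.arcsin(Rm[2,1]),'roll',Rm[2,0])
N=[];M=[];acc=0
for i in range(6):
    f=grab_frame('wrist'); acc=acc+f.astype(float)
    for l,L in(('needle_tip',N),('mark_tip',M)):
        m=[x for x in mark_of(l,'wrist') if abs(x['point'][1]-292)<15 and abs(x['point'][0]-246)<15]
        if m: L.append((*m[0]['point'],m[0]['score']))
print('N',np.mean(N,0),np.std(N,0),'M',np.mean(M,0),np.std(M,0))
f=(acc/6).astype(np.uint8); cv2.imwrite('pics/avg2.png',f)
for r in range(238,254,2): print(r,f[r,284:302].max(1))
```

```text
15.15 [ 0.537 -0.157  0.178] [2.827 0.507 0.072] [-2.22   3.21   5.242] 70.90888023376465
tilt 0.27306452014070837 roll 0.001362181687319844
N [247.1   291.533   0.79 ] [1.366 1.104 0.086] M [246.167 292.267   0.698] [2.334 1.227 0.086]
238 [214 192 125 140 218 217 217 218 217 217 216 190 159 162 155 134 155 154]
240 [136 136 135 139 218 217 217 217 218 217 215 175 136 137 129  96 113 138]
242 [182 184 213 225 198 217 218 217 217 217 218 225 239 239 240 187 167 242]
244 [242 242 242 239 198 218 216 192 171 177 218 225 242 242 240 187 167 242]
246 [226 242 242 239 197 215 174  82  80  84 115 189 242 242 240 184 140 242]
248 [226 242 242 239 176 216 200  82  82  80  81  99 200 230 237 207 178 239]
250 [212 217 160 139 175 216 212 129  81  80  79  80  82 103 110 139 200 236]
252 [214 213 166 129 175 216 216 200  81  79  80  78  80  79  78  78  79  89]
```

```bash
python3 -c "
from plant import env
print(env.finish_job())"
```

```text
the job is handed in; nothing more can be done
None
```

I stood the gauge level and square on the ridge, then rocked it to about 0.273 rad. The needle reads on the brass mark to within about 0.01 rad, with a light push of about 8 N and a steady grip, and I handed the job in at about 16 s; the hand-in returned no verdict.

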